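# Ready the jeweller's balance for weighing

## Robot

A 7-joint arm with a two-finger parallel gripper is mounted at the origin on the work surface. World frame = base frame: x ahead of the robot, y to its left, z up, the work surface at z = 0. Lengths are in m, angles in rad, forces in N, time in s.
With the tool pointing down it reaches from about 0.4 to 0.85 m from the base axis. Payload 10.4 kg.
Tool frame: the origin (TCP) lies at the very end of the fingers, on their centre line; the grasp point (between the pads) lies 19 mm behind it; z points along the fingers, y is the line along which they close (so a half turn about z gives the same grasp; the last joint's range is limited). The gripper opens to 85 mm and grips with 20 to 120 N. Pads are 22 mm wide; open, the fingers measure 114 mm over their backs; the gripper's body (76 mm by 85 mm) begins 54 mm behind the grasp point. The pads swing forward as they close: fully open they stand 13 mm farther back than shut.
Start: joints at [1.263, 0.332, -0.065, 1.46, 0.022, 1.35, -0.088], TCP at [0.176, -0.6, 0.196] pointing down, gripper open.
Joint ranges: [-2.6, 2.6], [-0.5, 2.12], [-1.47, 1.34], [0.16, 2.42], [-1.27, 4.41], [0.06, 2.06], [-2.6, 2.6]. Speed limits (rad/s): [2.22, 2.22, 2.79, 2.79, 3.14, 3.14, 3.14].

## Interface

Orientations are given as a unit quaternion [x, y, z, w].
In Python, from workcell import * gives the robot as it stands.
- The arm moves only by the tool step_arm, never from a script. Its argument "commands" is one flat list of numbers, 7 for each row, row after row: the finger opening in mm, from 0 to 85.4, then the shift along the world's x, y, z as a fraction of full scale, then the turn, a rotation vector about the world's x, y, z as a fraction of full scale. A call has exactly 10 rows; each row is the pose to reach, as a shift and turn from the pose commanded when the call began, turning the shorter way round; what a row does not reach only later rows make up. Full scale, the value 1, is 0.6 m for a shift and pi rad for a turn. A row lasts 1/8 s, in which the tool goes at most 62.5 mm and 10.7 degrees, less where a joint would pass 70% of its speed; a pose out of reach is approached as far as the arm can. A call with a number of a shift or a turn outside -1 to 1 is refused whole. A call with a gripper value outside its range is refused whole. The fingers move at their own pace and stop on an object; "squeeze" is the grip in N (left out, the last holds). Time passes only in rows, so rows that repeat a pose let the fingers close, or fill a call up. It gives the time, the measured TCP pose, the force, the opening and the grip force at its end, in the units of the state.
- get_obs(): the state, without advancing time (a new reading comes with each control period).
- camera(name): name is "side" or "top" or "wrist"; returns the picture (400x640x3 uint8, red, green, blue); there is no depth.
- camera_params(name): a dict with "mtx" (3x3 intrinsics, pixels), "extrinsics" (4x4, takes a point from world to camera coordinates); the wrist camera has in their place "tool_from_camera" (4x4, takes a point from camera to tool coordinates, whose origin is the TCP and whose axes are the flange's). Camera axes: x right, y down, z forward; pixel columns grow to the right and rows downward; lengths in m; the calibration is good to about 2 mm. A picture is of the moment at which its call begins: read the wrist's pose just before it. camera_params takes no time and is no camera call.
- hand_in(): hands the job in; it is judged then, once.
The state is a dict: "clock": time; "joint_pos": joint angles; "joint_velocities": joint speeds; "tau": joint torques, N m; "position": TCP position; "ee_rot": TCP orientation; "ft_force": force on the tool from outside, world axes, zero at the start; "torque": the same for the moment, N m; "grip_width": opening from 0.0 (shut) to 1.0 (fully open); "grasp_force": force on a finger pad.
Only numpy, scipy, OpenCV 4.12 (cv2) and the standard library are available. Lean on these libraries where they do the work, as an engineer would, in place of code of your own. Each camera call takes 0.05 s, during which the arm holds its last target. There are 200 camera calls.

## Task

Get the jeweller's balance ready to weigh, using light fingertip touches only: press down the raised far end of the power rocker to switch it on, ease the clear draught cover fully shut over the pan, then tap the wide zero key, and after that the round units key, in this order. Press no key before the balance is on and the cover is shut, and leave the square key alone. Lift nothing, push nothing hard, and do not disturb the dish on the pan or the goods around the balance.

Things in the scene. Friction and masses are not known exactly. Their poses are not given: they have to be found in the camera images.
- balance: Fixed bench balance, 310 (x) x 230 (y) mm. Origin under its middle; x runs from the user's side to the rear, y to the user's left, z up. Grey key panel in front slopes up to the rear by 10 deg (34 to 52 mm high); on it, left to right: round, square and wide key, power rocker. Behind: display (74 mm high, x -83 to -45), deck (66 mm), pan (110 mm wide, centre x 55, top 78 mm), clear cover.
- power (a joint): Power rocker, black, 34 mm long along the balance's x, 24 mm wide, in a bezel at the right end of the panel. Radians: 0 = off (far half raised), 0.35 = on (far half flush with the panel); above 0.25 counts as on. Pressing its far half down takes about 1 N, then it meets a firm stop; it stays where it is left.
- power_far (a point): Point on the upper face of the rocker's far (raised) half, 11 mm from the rocker's axis, where to press; it moves down by about 4 mm as the switch goes on.
- cover (a joint): Clear draught cover, grey edges: upturned box 165 (x) x 170 x 50 mm tall, hinged at its rear lower edge. Radians: 0 = fully shut, grows as its front rises (starts 0.55 to 1.0, at most 1.25); below 0.035 counts as shut. The stiff hinge holds it where it is left; 0.5 to 3 N square to its top near the front moves it. Faster than 2.5 rad/s is slamming.
- cover_tab (a point): Middle of the top face of the grey thumb tab (26 x 50 mm, 6 mm thick) at the middle of the cover's front top edge. When shut it lies at x = -19, y = 0, z = 118 mm in the balance's frame; z of this frame is square to the cover's top face, x along the top from the tab to the hinge side.
- cover_hinge (a point): Point on the cover's hinge axis (the balance's y), at x = 147, y = 0, z = 67 mm in the balance's frame. The tab lies 166 mm in front of and 51 mm above it when shut, and swings about it. The cover ends on a firm stop when shut: slow down for the last centimetre; a push of over 40 N on any part of the balance is too hard.
- zero_key (a joint): Travel of the wide key in m: 0 = released, 0.005 = fully down; above 0.0025 counts as tapped. Spring key: about 0.7 N to start, 2.5 N fully down, springs back.
- zero_key_top (a point): Middle of the top of the wide zero key, black, 44 mm wide (the balance's y) x 20 mm, 8 mm proud of the panel; moves with the key.
- units_key (a joint): Travel of the round key in m, same spring and travel as the wide key; above 0.0025 counts as tapped.
- units_key_top (a point): Middle of the top of the round units key, black, 23 mm across, 8 mm proud of the panel, at the left end of the row.
- print_key (a joint): Travel of the square key in m, same kind of key; it must not be pressed.
- print_key_top (a point): Middle of the top of the square key, black, 20 x 20 mm, between the round key (48 mm away) and the wide key (57 mm away).
- dish: Loose aluminium weighing dish on the pan, 80 mm across, 16 mm tall, origin under its middle; stays where it is.
- cal_weight: Loose brass calibration weight, 24 mm across, 43 mm tall, near the front right of the balance; leave alone.
- ring_box: Loose closed dark ring box, 53 x 59 x 46 mm, to the left of the balance; leave alone.
- spool: Loose white thread spool, 50 mm across, 62 mm tall, right of the balance towards the rear; leave alone.
- loupe: Loose black eye loupe, 36 mm across, 36 mm tall, left of the balance towards the rear; leave alone.
- bangle: Loose amber bangle lying flat, 72 mm across, 14 mm tall, left of the balance, beyond the ring box; leave alone.
- pendant: Loose amber pendant, 44 x 20 x 10 mm, right of the balance; leave alone.

How it is judged:
By the outcome, as a careful person would: the job done as asked, in the order asked, and still so for the second after the job is handed in, with the robot touching nothing.
It also fails if it takes over 61 s, if anything falls off the work surface, if the arm or the gripper's body presses on something with over 40 N, if the wrist force passes 120 N, or if a joint passes its speed limit or range.

## Working session

There is one attempt and no reset: what is moved stays moved. The work goes in short steps, Python scripts to look and compute and a tool call to move; the robot and the scene stay as the last step left them, time stands still between calls to the robot, and variables do not carry over. Pictures are saved under pics/ and viewed, at most 10 in all, crops included, and the job is handed in when it is done.

Besides the shell and the picture viewer there is one more tool, called after "Call:" as a command line: name --argument value ..., lists and objects as JSON in quotes. step_arm: Moves the arm, as the interface text tells. Its arguments: {"type":"object","properties":{"commands":{"type":"array","items":{"type":"number"}},"squeeze":{"type":"number"}},"required":["commands"]}

```bash
mkdir -p pics; ls; python3 - <<'E'
from workcell import *
import cv2,numpy as np
for n in("top","side"):
    cv2.imwrite(f"pics/{n}0.png",camera(n)[:,:,::-1])
    p=camera_params(n);print(n,np.round(p["mtx"],1).tolist(),np.round(p["extrinsics"],4).tolist())
print(np.round(camera_params("wrist")["tool_from_camera"],4).tolist())
o=get_obs();print(o)
E
```

```text
pics
top [[406.2, 0.0, 317.1], [0.0, 406.2, 201.3], [0.0, 0.0, 1.0]] [[-0.0038, -1.0, 0.0026, 0.0686], [-0.9893, 0.0033, -0.1456, 0.6377], [0.1456, -0.0031, -0.9893, 1.0782], [0.0, 0.0, 0.0, 1.0]]
side [[385.1, 0.0, 317.1], [0.0, 385.1, 202.9], [0.0, 0.0, 1.0]] [[0.8308, -0.5563, -0.0195, -0.4669], [-0.3139, -0.4394, -0.8417, 0.2923], [0.4596, 0.7054, -0.5396, 0.544], [0.0, 0.0, 0.0, 1.0]]
[[0.0007, -0.9459, -0.3244, 0.0833], [1.0, 0.0004, 0.0011, 0.0005], [-0.0009, -0.3244, 0.9459, -0.1789], [0.0, 0.0, 0.0, 1.0]]
{'clock': 0.1, 'joint_pos': array([ 1.26339772,  0.33281373, -0.06471253,  1.46089157,  0.02160058,
        1.3498713 , -0.08850981]), 'joint_velocities': array([-4.64188252e-04, -6.89429225e-04, -3.38686006e-05, -4.42342155e-04,
        1.08764083e-04, -1.10217383e-03, -2.37168635e-03]), 'tau': array([ 9.84397884e-04, -6.26742053e+01,  4.88557946e-02, -3.92428780e+01,
        1.63848099e-02,  6.90716843e-03,  4.87760769e-05]), 'position': array([ 0.17549576, -0.59945119,  0.19537604]), 'ee_rot': array([ 9.89876566e-01,  1.41929450e-01, -1.18448834e-04, -6.33226071e-04]), 'ft_force': array([-0.03892756, -0.75620836, -0.96141418]), 'torque': array([ 0.0047468 , -0.0122262 ,  0.03594612]), 'grasp_force': 0.0, 'grip_width': 0.9981843946912605}
```

View pics/top0.png

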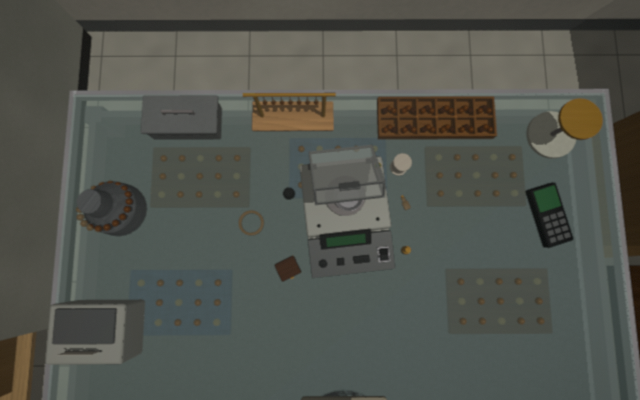

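View pics/side0.png

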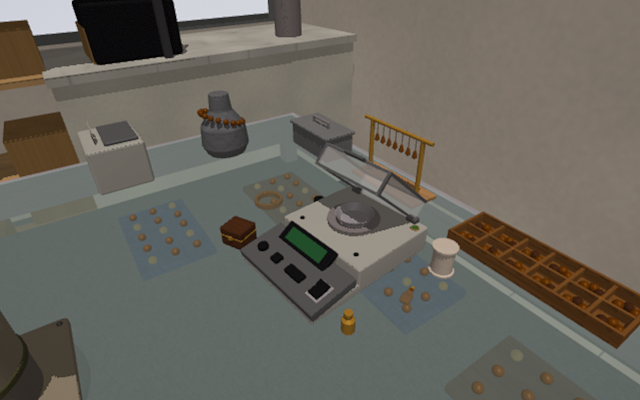

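The top view shows the balance at about (348,210), turned slightly, with its keys on the row near (323..384, 258). The side view shows the same from the front right. I'll enlarge both.

```bash
python3 - <<'E'
import cv2
a=cv2.imread("pics/top0.png")[140:290,270:420];b=cv2.imread("pics/side0.png")[135:325,230:440]
f=lambda i,s:cv2.convertScaleAbs(cv2.resize(i,None,fx=s,fy=s,interpolation=cv2.INTER_CUBIC),alpha=1.6)
cv2.imwrite("pics/topc.png",f(a,4));cv2.imwrite("pics/sidec.png",f(b,3))
E
```

```text
(no output)
```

View pics/topc.png

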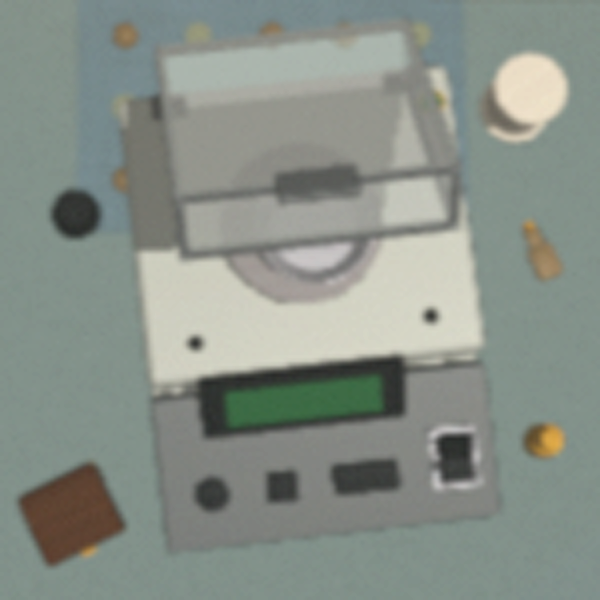

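View pics/sidec.png

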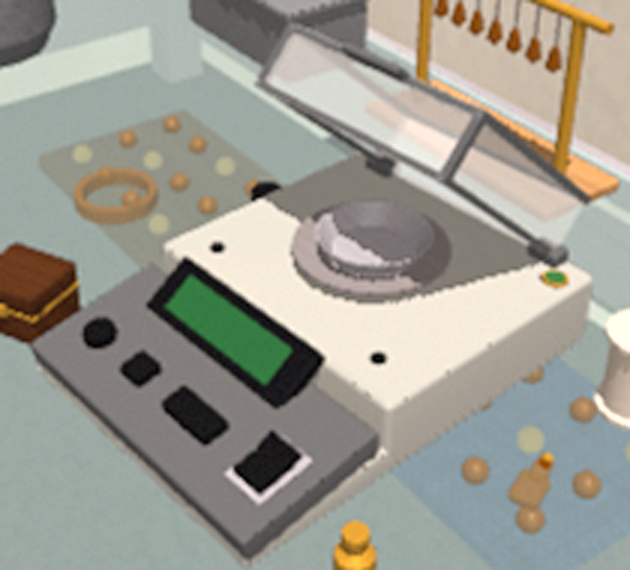

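Keys in the top crop: round (212,494), square (283,487), wide (366,477), rocker (456,456), tab (318,184). In the side crop: (99,332), (141,368), (195,415), (266,464), tab about (385,62). I'll fit the pose from these.

```bash
cat > fit.py <<'E'
from workcell import *
import numpy as np
from scipy.optimize import least_squares
P={n:camera_params(n) for n in("top","side")}
S={"top":(4,270,140),"side":(3,230,135)}
def proj(n,p):
    q=P[n]["mtx"]@(P[n]["extrinsics"]@np.append(p,1))[:3]; return q[:2]/q[2]
def px(n,c): s,u,v=S[n]; return (np.array(c)+.5)/s-.5+[u,v]
meas=[("top","r",(212,494)),("top","s",(283,487)),("top","w",(366,477)),("top","p",(456,456)),("top","fl",(170,550)),("top","fr",(498,515)),("top","tab",(318,184)),
("side","r",(99,332)),("side","s",(141,368)),("side","w",(195,415)),("side","p",(266,464)),("side","fr",(248,550)),("side","fl",(34,347)),("side","tab",(388,63)),
("top","dl",(206,436)),("top","dr",(405,415)),("side","hr",(550,248))]
def pts(q):
    X,Y,a,kx,sy,rx,ry,th,dy1,dy2,hy=q
    pz=lambda x,h:.034+(x+.155)*np.tan(np.radians(10))+h
    c,s=np.cos(th),np.sin(th)
    b={"r":(kx,sy+.048,pz(kx,.008)),"s":(kx,sy,pz(kx,.008)),"w":(kx,sy-.057,pz(kx,.008)),"p":(rx,ry,pz(rx,.005)),
    "fl":(-.155,.115,.034),"fr":(-.155,-.115,.034),"tab":(.147-.166*c+.051*s,0,.067+.166*s+.051*c),
    "dl":(-.083,dy1,.074),"dr":(-.083,dy2,.074),"hr":(.147,hy,.067)}
    R=np.array([[np.cos(a),-np.sin(a),0],[np.sin(a),np.cos(a),0],[0,0,1]])
    return {k:R@np.array(v)+[X,Y,0] for k,v in b.items()}
f=lambda q:np.concatenate([proj(n,pts(q)[k])-px(n,c) for n,k,c in meas])
r=least_squares(f,[.6,0,.05,-.12,.03,-.12,-.085,.7,.07,-.07,-.085],loss="soft_l1")
print(np.round(r.x,4)); print(np.round(f(r.x).reshape(-1,2),1).tolist())
for k,v in pts(r.x).items(): print(k,np.round(v,4))
E
python3 fit.py
```

```text
[ 0.5971 -0.0172  0.1049 -0.1224  0.0331 -0.1155 -0.0842  0.718   0.0824
 -0.0507 -0.0744]
[[0.5, 0.7], [0.4, 0.5], [0.5, 0.7], [-0.4, 1.0], [-0.1, 0.1], [1.5, -0.5], [1.0, -0.8], [0.3, -0.6], [0.0, -0.7], [-0.0, -0.9], [0.6, -0.1], [0.3, -1.6], [-0.1, -1.6], [-0.6, 0.1], [0.0, 0.4], [0.0, 0.2], [-0.5, 1.7]]
r [0.4669 0.0506 0.0477]
s [0.4719 0.0029 0.0477]
w [ 0.4778 -0.0538  0.0477]
p [ 0.4911 -0.113   0.046 ]
fl [0.4309 0.0809 0.034 ]
fr [ 0.455  -0.1478  0.034 ]
tab [ 0.6523 -0.0114  0.2146]
dl [0.5059 0.0561 0.074 ]
dr [ 0.5199 -0.0763  0.074 ]
hr [ 0.7511 -0.0758  0.067 ]
```

The fit is good, with residuals around 1 px. I'll shut the fingers and go above the keys for a close look.

Call:
step_arm --commands '[0,0.03,0.06,0,0,0,-0.006,0,0.08,0.15,0,0,0,-0.012,0,0.13,0.24,0,0,0,-0.018,0,0.18,0.33,0,0,0,-0.024,0,0.23,0.42,0,0,0,-0.03,0,0.28,0.51,0,0,0,-0.036,0,0.33,0.6,0,0,0,-0.042,0,0.38,0.69,0,0,0,-0.048,0,0.43,0.78,0,0,0,-0.054,0,0.47,0.86,0,0,0,-0.057]'

```text
clock: 1.35
position: [0.4582, -0.0816, 0.1961]
ee_rot: [0.999, 0.053, 0.0, 0.0]
ft_force: [0.2, -0.0, -0.6]
grip_width: 0.0
grasp_force: 0.0
```

```bash
python3 - <<'E'
from workcell import *
import cv2,numpy as np
o=get_obs();im=camera("wrist");p=camera_params("wrist")
np.savez("w1.npz",pos=o["position"],q=o["ee_rot"],K=p["mtx"],T=p["tool_from_camera"])
print(o["position"],o["ft_force"])
cv2.imwrite("pics/w1.png",cv2.convertScaleAbs(im[:,:,::-1],alpha=1.5))
E
```

```text
[ 0.45820587 -0.08164818  0.19611762] [ 0.24795189 -0.02167465 -0.58945243]
```

View pics/w1.png

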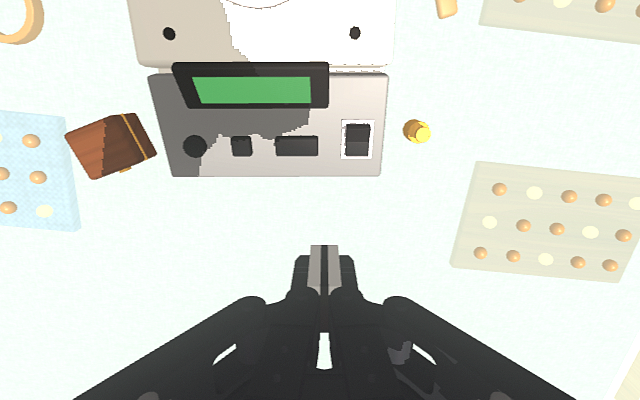

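The wrist view shows round (195,146), square (241,146), wide (297,146) and the rocker (357,139) inside its bezel (rows 120 to 158). The closed fingertips are at about (324,246).

```bash
cat > bp.py <<'E'
import numpy as np
from scipy.spatial.transform import Rotation as R
d=np.load("w1.npz");print(np.round(d["K"],1).tolist())
Rt=R.from_quat(d["q"]).as_matrix()
C=Rt@d["T"][:3,3]+d["pos"]
for n,u,z in [("r",(195,146),.0477),("s",(241,146),.0477),("w",(297,146),.0477),("p",(357,139),.046),("bez_far",(358,121),.044),("bez_near",(358,158),.038),("fl",(173,177),.034),("fr",(379,176),.034),("tipL",(311,246),.196),("tipR",(338,246),.196),("dl",(188,107),.074),("dr",(326,107),.074)]:
    v=Rt@d["T"][:3,:3]@np.linalg.solve(d["K"],[*u,1.]); print(n,np.round(C+v*(z-C[2])/v[2],4))
E
python3 bp.py
```

```text
[[321.3, 0.0, 323.9], [0.0, 321.3, 195.4], [0.0, 0.0, 1.0]]
r [0.4688 0.0512 0.0477]
s [0.4738 0.0044 0.0477]
w [ 0.4798 -0.0525  0.0477]
p [ 0.4932 -0.1128  0.046 ]
bez_far [ 0.511  -0.1115  0.044 ]
bez_near [ 0.4721 -0.1176  0.038 ]
fl [0.4286 0.0812 0.034 ]
fr [ 0.4538 -0.1439  0.034 ]
tipL [ 0.4462 -0.0756  0.196 ]
tipR [ 0.448  -0.0923  0.196 ]
dl [0.5096 0.0467 0.074 ]
dr [ 0.5229 -0.0775  0.074 ]
```

```bash
python3 - <<'E'
from workcell import *
import cv2,numpy as np
im=camera("wrist")[200:300,270:380,::-1]
cv2.imwrite("pics/w1c.png",cv2.resize(im,None,fx=5,fy=5,interpolation=cv2.INTER_CUBIC))
E
```

```text
(no output)
```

View pics/w1c.png

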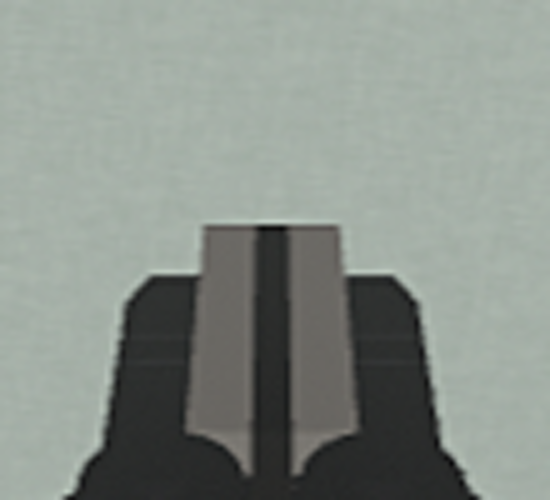

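Call:
step_arm --commands '[0,0.03,-0.026,0,0,0,0,0,0.062,-0.052,0,0,0,0,0,0.062,-0.052,-0.04,0,0,0,0,0.062,-0.052,-0.08,0,0,0,0,0.062,-0.052,-0.12,0,0,0,0,0.062,-0.052,-0.15,0,0,0,0,0.062,-0.052,-0.17,0,0,0,0,0.062,-0.052,-0.185,0,0,0,0,0.062,-0.052,-0.185,0,0,0,0,0.062,-0.052,-0.185,0,0,0]'

```text
clock: 2.7
position: [0.4952, -0.1151, 0.0857]
ee_rot: [0.999, 0.053, 0.0, 0.0]
ft_force: [0.6, 0.5, 0.6]
grip_width: -0.001
grasp_force: 0.0
```

```bash
cat > look.py <<'E'
import sys,cv2,numpy as np
from workcell import *
from fit import proj
from scipy.spatial.transform import Rotation as R
name=sys.argv[1]; n=sys.argv[2]
o=get_obs();im=np.ascontiguousarray(camera(n)[:,:,::-1]);Rt=R.from_quat(o["ee_rot"]).as_matrix()
print(np.round(o["position"],4),np.round(o["ft_force"],2))
u,v=proj(n,o["position"]).astype(int); s=5
x0,y0=u-70,v-70
c=cv2.convertScaleAbs(cv2.resize(im[y0:y0+115,x0:x0+140],None,fx=s,fy=s,interpolation=cv2.INTER_CUBIC),alpha=1.6)
for a in [(0,0,0),(.011,0,0),(-.011,0,0)]:
    q=(proj(n,o["position"]+Rt@a)-[x0,y0]+.5)*s; print(q)
    cv2.circle(c,tuple(int(t) for t in q),3,(0,0,255) if a==(0,0,0) else (255,0,255),-1)
cv2.imwrite(f"pics/{name}.png",c)
E
python3 look.py s1 side | tail -4
```

```text
[ 0.4952 -0.1151  0.0857] [0.62 0.45 0.62]
[353.78612315 356.63523802]
[378.60473198 341.8341585 ]
[328.51329373 371.70720118]
```

View pics/s1.png

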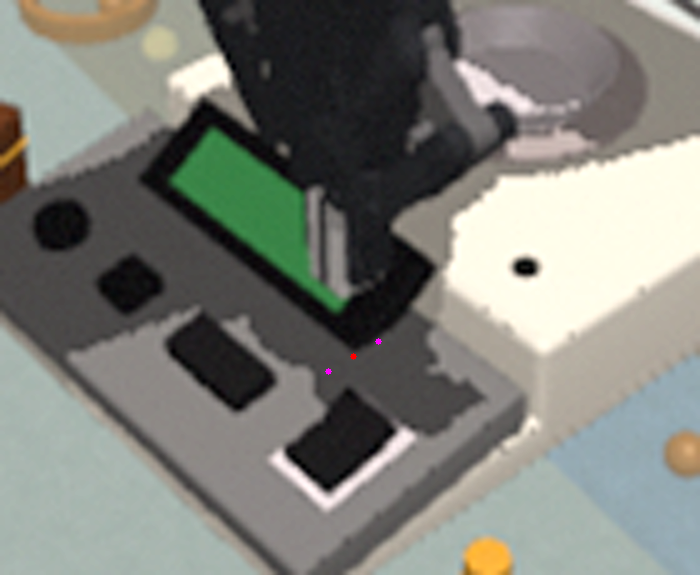

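The side view shows the visible pad ends at about (330,285), well above the projected TCP at (354,357). The wrist picture says the same: the fingers seem to end about 38 mm short of the nominal TCP. I'll settle this by touch, going down gently and watching the force.

Call:
step_arm --commands '[0,-0.002,0.004,-0.01,0,0,0,0,-0.002,0.004,-0.02,0,0,0,0,-0.002,0.004,-0.03,0,0,0,0,-0.002,0.004,-0.04,0,0,0,0,-0.002,0.004,-0.045,0,0,0,0,-0.002,0.004,-0.05,0,0,0,0,-0.002,0.004,-0.053,0,0,0,0,-0.002,0.004,-0.056,0,0,0,0,-0.002,0.004,-0.056,0,0,0,0,-0.002,0.004,-0.056,0,0,0]'

```text
clock: 4.0
position: [0.4937, -0.1126, 0.0516]
ee_rot: [0.999, 0.053, 0.0, 0.0]
ft_force: [0.6, -0.6, -0.1]
grip_width: -0.0
grasp_force: 0.0
```

Call:
step_arm --commands '[0,0,0,-0.001,0,0,0,0,0,0,-0.002,0,0,0,0,0,0,-0.003,0,0,0,0,0,0,-0.004,0,0,0,0,0,0,-0.005,0,0,0,0,0,0,-0.006,0,0,0,0,0,0,-0.007,0,0,0,0,0,0,-0.008,0,0,0,0,0,0,-0.008,0,0,0,0,0,0,-0.008,0,0,0]'

```text
clock: 5.25
position: [0.4936, -0.1126, 0.0467]
ee_rot: [0.999, 0.053, 0.0, 0.0]
ft_force: [0.3, -0.7, -0.2]
grip_width: -0.001
grasp_force: 0.0
```

Call:
step_arm --commands '[0,0,0,-0.001,0,0,0,0,0,0,-0.002,0,0,0,0,0,0,-0.003,0,0,0,0,0,0,-0.004,0,0,0,0,0,0,-0.005,0,0,0,0,0,0,-0.006,0,0,0,0,0,0,-0.007,0,0,0,0,0,0,-0.008,0,0,0,0,0,0,-0.008,0,0,0,0,0,0,-0.008,0,0,0]'

```text
clock: 6.5
position: [0.4936, -0.1126, 0.042]
ee_rot: [0.999, 0.053, 0.0, 0.0]
ft_force: [0.3, -0.3, -0.6]
grip_width: 0.004
grasp_force: 0.0
```

```bash
python3 look.py s2 side | tail -4
```

```text
[ 0.4936 -0.1126  0.042 ] [ 0.32 -0.3  -0.63]
[352.718032   353.36116031]
[376.68472611 338.32452019]
[328.32868436 368.66297214]
```

View pics/s2.png

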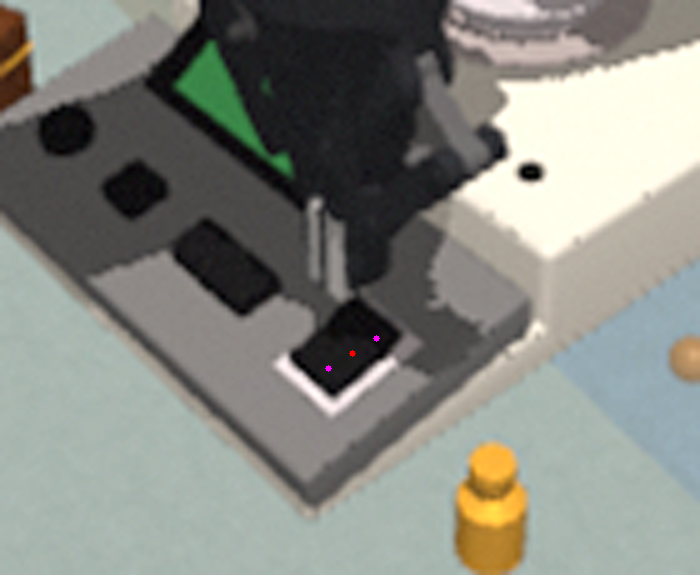

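The tips are visibly still above the rocker (pad ends about (333,288), nominal TCP at (353,353)) and there's no force, so the reach really is about 35 mm short. I'll keep going down with the force as my guide.

Call:
step_arm --commands '[0,0,0,-0.005,0,0,0,0,0,0,-0.01,0,0,0,0,0,0,-0.015,0,0,0,0,0,0,-0.019,0,0,0,0,0,0,-0.023,0,0,0,0,0,0,-0.027,0,0,0,0,0,0,-0.031,0,0,0,0,0,0,-0.035,0,0,0,0,0,0,-0.035,0,0,0,0,0,0,-0.035,0,0,0]'

```text
clock: 7.8
position: [0.4937, -0.1126, 0.021]
ee_rot: [0.999, 0.053, 0.0, 0.0]
ft_force: [0.0, -0.3, 0.1]
grip_width: 0.001
grasp_force: 0.0
```

Call:
step_arm --commands '[0,0,0,-0.001,0,0,0,0,0,0,-0.002,0,0,0,0,0,0,-0.003,0,0,0,0,0,0,-0.004,0,0,0,0,0,0,-0.005,0,0,0,0,0,0,-0.005,0,0,0,0,0,0,-0.005,0,0,0,0,0,0,-0.005,0,0,0,0,0,0,-0.005,0,0,0,0,0,0,-0.005,0,0,0]'

```text
clock: 9.05
position: [0.4936, -0.1126, 0.0179]
ee_rot: [0.999, 0.053, -0.0, 0.0]
ft_force: [-0.6, 0.8, 1.2]
grip_width: 0.001
grasp_force: 0.7
```

Call:
step_arm --commands '[0,0,0,-0.001,0,0,0,0,0,0,-0.002,0,0,0,0,0,0,-0.003,0,0,0,0,0,0,-0.004,0,0,0,0,0,0,-0.004,0,0,0,0,0,0,-0.004,0,0,0,0,0,0,-0.004,0,0,0,0,0,0,-0.004,0,0,0,0,0,0,-0.004,0,0,0,0,0,0,-0.004,0,0,0]'

```text
clock: 10.3
position: [0.4936, -0.1127, 0.0155]
ee_rot: [0.999, 0.053, -0.0, 0.0]
ft_force: [0.8, 1.1, 0.7]
grip_width: -0.001
grasp_force: 0.8
```

Call:
step_arm --commands '[0,0,0,-0.001,0,0,0,0,0,0,-0.002,0,0,0,0,0,0,-0.003,0,0,0,0,0,0,-0.003,0,0,0,0,0,0,-0.003,0,0,0,0,0,0,-0.003,0,0,0,0,0,0,-0.003,0,0,0,0,0,0,-0.003,0,0,0,0,0,0,-0.003,0,0,0,0,0,0,-0.003,0,0,0]'

```text
clock: 11.55
position: [0.4941, -0.1127, 0.0146]
ee_rot: [0.999, 0.053, 0.0, 0.0]
ft_force: [-3.2, 1.1, 13.0]
grip_width: -0.003
grasp_force: 6.5
```

It met the firm stop after 4–5 mm of light travel, so the tips end about 30 mm short of the nominal TCP. I'll lift away and check the rocker.

Call:
step_arm --commands '[0,0,0,0.02,0,0,0,0,0,0,0.06,0,0,0,0,0,0,0.11,0,0,0,0,0,0,0.16,0,0,0,0,0,0,0.21,0,0,0,0,0,0,0.26,0,0,0,0,0,0,0.31,0,0,0,0,0,0,0.36,0,0,0,0,0,0,0.4,0,0,0,0,0,0,0.4,0,0,0]'

```text
clock: 12.8
position: [0.4941, -0.1127, 0.2554]
ee_rot: [0.999, 0.053, 0.001, 0.0]
ft_force: [0.3, 0.0, -0.5]
grip_width: 0.001
grasp_force: 0.0
```

```bash
python3 - <<'E'
from workcell import *
import cv2,numpy as np
o=get_obs();print(o["position"],o["ft_force"])
f=lambda i,s:cv2.convertScaleAbs(cv2.resize(i,None,fx=s,fy=s,interpolation=cv2.INTER_CUBIC),alpha=1.6)
a=f(camera("side")[:,:,::-1][255:315,260:370],5)
b=f(cv2.imread("pics/side0.png")[255:315,260:370],5)
cv2.imwrite("pics/s3.png",np.vstack([b,a])[:600])
cv2.imwrite("pics/full3.png",camera("side")[:,:,::-1])
E
```

```text
[ 0.49412786 -0.11265313  0.25541679] [ 0.30474326  0.01966376 -0.51236807]
```

View pics/s3.png

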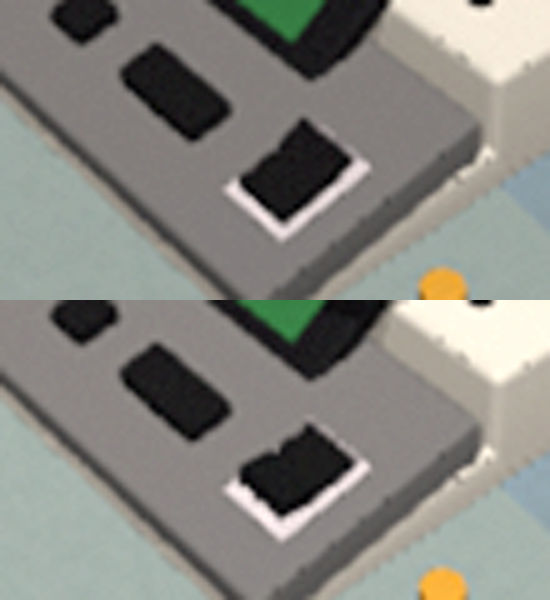

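The lower half of the picture shows the far half of the rocker down, with the bezel visible behind it, and the near half raised. The power is on. Next, the cover path.

```bash
cat > cov.py <<'E'
import numpy as np
X,Y,a=.5975,-.0172,.1049;d=.005;off=.030
for th in [.718,.65,.6,.5,.4,.3,.2,.12,.06,.03,0]:
    c,s=np.cos(th),np.sin(th); x=.147-.166*c+.051*s+d; z=.067+.166*s+.051*c+.006*np.tan(th)-off
    p=np.array([X+x*np.cos(a),Y+x*np.sin(a),z]); print(th,np.round(p,4),"rel/0.6 to first",np.round((p-(p0:=p if th==.718 else p0))/.6,3))
E
python3 cov.py
```

```text
0.718 [ 0.6577 -0.0109  0.1899] rel/0.6 to first [0. 0. 0.]
0.65 [ 0.6479 -0.0119  0.1826] rel/0.6 to first [-0.016 -0.002 -0.012]
0.6 [ 0.6411 -0.0126  0.1769] rel/0.6 to first [-0.028 -0.003 -0.022]
0.5 [ 0.6281 -0.014   0.1646] rel/0.6 to first [-0.049 -0.005 -0.042]
0.4 [ 0.6164 -0.0152  0.1512] rel/0.6 to first [-0.069 -0.007 -0.065]
0.3 [ 0.6059 -0.0163  0.1366] rel/0.6 to first [-0.086 -0.009 -0.089]
0.2 [ 0.5969 -0.0173  0.1212] rel/0.6 to first [-0.101 -0.011 -0.114]
0.12 [ 0.5908 -0.0179  0.1082] rel/0.6 to first [-0.111 -0.012 -0.136]
0.06 [ 0.5869 -0.0183  0.0982] rel/0.6 to first [-0.118 -0.012 -0.153]
0.03 [ 0.5852 -0.0185  0.0931] rel/0.6 to first [-0.121 -0.013 -0.161]
0 [ 0.5836 -0.0187  0.088 ] rel/0.6 to first [-0.124 -0.013 -0.17 ]
```

Call:
step_arm --commands '[0,0.03,0.017,0,0,0,0,0,0.06,0.034,0,0,0,0,0,0.1,0.06,0,0,0,0,0,0.14,0.085,0,0,0,0,0,0.18,0.11,0,0,0,0,0,0.22,0.136,0,0,0,0,0,0.25,0.155,0,0,0,0,0,0.273,0.17,0,0,0,0,0,0.273,0.17,-0.03,0,0,0,0,0.273,0.17,-0.06,0,0,0]'

```text
clock: 14.15
position: [0.6564, -0.0111, 0.2153]
ee_rot: [0.999, 0.053, -0.001, 0.0]
ft_force: [0.1, 0.6, -1.0]
grip_width: -0.002
grasp_force: 0.0
```

Call:
step_arm --commands '[0,0.002,0,-0.014,0,0,0,0,0.002,0,-0.028,0,0,0,0,0.002,0,-0.042,0,0,0,0,-0.006,-0.001,-0.048,0,0,0,0,-0.014,-0.002,-0.054,0,0,0,0,-0.02,-0.002,-0.059,0,0,0,0,-0.026,-0.003,-0.064,0,0,0,0,-0.032,-0.003,-0.069,0,0,0,0,-0.037,-0.004,-0.074,0,0,0,0,-0.042,-0.005,-0.079,0,0,0]'

```text
clock: 15.4
position: [0.632, -0.0135, 0.1702]
ee_rot: [0.999, 0.053, 0.0, -0.0]
ft_force: [-0.1, 0.7, 2.1]
grip_width: -0.002
grasp_force: 0.8
```

Call:
step_arm --commands '[0,-0.006,-0.001,-0.008,0,0,0,0,-0.013,-0.001,-0.016,0,0,0,0,-0.02,-0.002,-0.024,0,0,0,0,-0.026,-0.003,-0.032,0,0,0,0,-0.032,-0.003,-0.04,0,0,0,0,-0.038,-0.004,-0.048,0,0,0,0,-0.043,-0.005,-0.056,0,0,0,0,-0.048,-0.005,-0.065,0,0,0,0,-0.053,-0.006,-0.073,0,0,0,0,-0.058,-0.006,-0.082,0,0,0]'

```text
clock: 16.65
position: [0.5972, -0.0173, 0.1208]
ee_rot: [0.999, 0.053, 0.0, 0.0]
ft_force: [-0.4, -0.2, 1.5]
grip_width: -0.006
grasp_force: 0.7
```

Call:
step_arm --commands '[0,-0.003,0,-0.005,0,0,0,0,-0.005,0,-0.01,0,0,0,0,-0.007,-0.001,-0.015,0,0,0,0,-0.009,-0.001,-0.02,0,0,0,0,-0.011,-0.001,-0.025,0,0,0,0,-0.013,-0.001,-0.03,0,0,0,0,-0.015,-0.001,-0.034,0,0,0,0,-0.017,-0.002,-0.038,0,0,0,0,-0.018,-0.002,-0.04,0,0,0,0,-0.019,-0.002,-0.041,0,0,0]'

```text
clock: 17.9
position: [0.5861, -0.0184, 0.0965]
ee_rot: [0.999, 0.053, 0.0, 0.0]
ft_force: [1.0, -0.7, 0.5]
grip_width: 0.001
grasp_force: 0.4
```

Call:
step_arm --commands '[0,0,0,-0.001,0,0,0,0,0,0,-0.002,0,0,0,0,-0.001,0,-0.003,0,0,0,0,-0.001,0,-0.004,0,0,0,0,-0.001,0,-0.005,0,0,0,0,-0.001,0,-0.006,0,0,0,0,-0.002,0,-0.007,0,0,0,0,-0.002,0,-0.008,0,0,0,0,-0.002,0,-0.009,0,0,0,0,-0.002,0,-0.009,0,0,0]'

```text
clock: 19.15
position: [0.5847, -0.0184, 0.091]
ee_rot: [0.999, 0.053, -0.0, 0.0]
ft_force: [0.0, 0.1, -0.4]
grip_width: -0.002
grasp_force: 0.1
```

Call:
step_arm --commands '[0,0,0,-0.001,0,0,0,0,0,0,-0.001,0,0,0,0,0,0,-0.002,0,0,0,0,0,0,-0.003,0,0,0,0,0,0,-0.003,0,0,0,0,0,0,-0.004,0,0,0,0,0,0,-0.005,0,0,0,0,0,0,-0.005,0,0,0,0,0,0,-0.005,0,0,0,0,0,0,-0.005,0,0,0]'

```text
clock: 20.4
position: [0.5849, -0.0184, 0.0881]
ee_rot: [0.999, 0.053, 0.0, 0.0]
ft_force: [0.0, 0.1, 0.1]
grip_width: -0.002
grasp_force: 0.0
```

Call:
step_arm --commands '[0,0,0,-0.001,0,0,0,0,0,0,-0.001,0,0,0,0,0,0,-0.002,0,0,0,0,0,0,-0.003,0,0,0,0,0,0,-0.003,0,0,0,0,0,0,-0.004,0,0,0,0,0,0,-0.004,0,0,0,0,0,0,-0.004,0,0,0,0,0,0,-0.004,0,0,0,0,0,0,-0.004,0,0,0]'

```text
clock: 21.65
position: [0.5848, -0.0184, 0.0857]
ee_rot: [0.999, 0.053, 0.0, 0.0]
ft_force: [0.1, -0.6, 0.2]
grip_width: -0.002
grasp_force: 0.0
```

Call:
step_arm --commands '[0,0,0,-0.001,0,0,0,0,0,0,-0.001,0,0,0,0,0,0,-0.002,0,0,0,0,0,0,-0.002,0,0,0,0,0,0,-0.003,0,0,0,0,0,0,-0.003,0,0,0,0,0,0,-0.003,0,0,0,0,0,0,-0.003,0,0,0,0,0,0,-0.003,0,0,0,0,0,0,-0.003,0,0,0]'

```text
clock: 22.9
position: [0.5848, -0.0185, 0.0839]
ee_rot: [0.999, 0.053, 0.0, 0.0]
ft_force: [-0.5, -1.1, -0.2]
grip_width: 0.001
grasp_force: 0.0
```

No contact force where I expected the stop. I'll use my last picture here, with both views side by side.

```bash
python3 - <<'E'
from workcell import *
import cv2,numpy as np
f=lambda i,s:cv2.convertScaleAbs(cv2.resize(i,None,fx=s,fy=s,interpolation=cv2.INTER_CUBIC),alpha=1.7)
a=f(camera("side")[:,:,::-1][135:285,290:440],4)[:600,:500]
b=f(camera("top")[:,:,::-1][140:290,300:400],3)[:450]
c=np.zeros((600,800,3),np.uint8); c[:,:500]=a[:,:500]; c[:450,500:800]=b
cv2.imwrite("pics/s4.png",c)
E
```

```text
(no output)
```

View pics/s4.png

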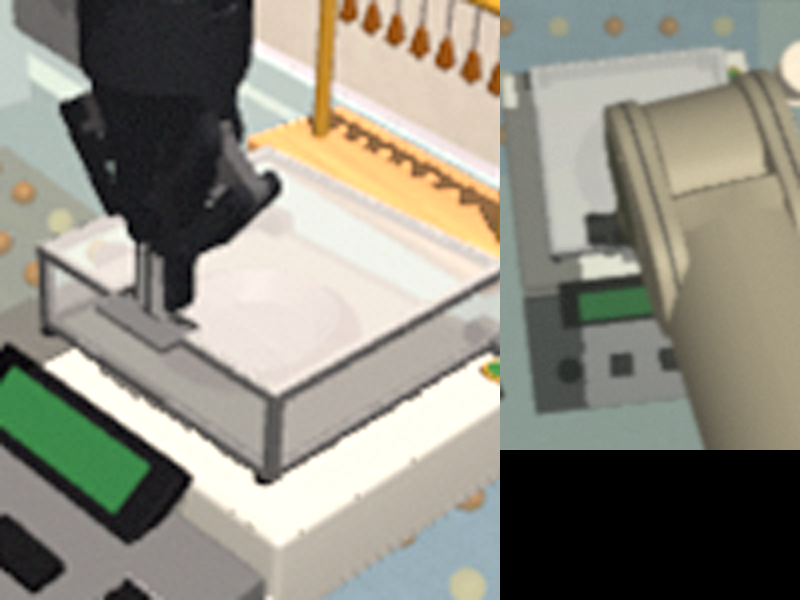

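The cover looks shut or nearly so: its front right corner is at crop (268,478) close to the deck, and the tips are over the tab. I'll work out the remaining angle from the corner pixels.

```bash
python3 - <<'E' | tail -8
from fit import *
X,Y,a=.5975,-.0172,.1049
def w(x,y,z): return np.array([X+x*np.cos(a)-y*np.sin(a),Y+x*np.sin(a)+y*np.cos(a),z])
crop=lambda p:np.round((proj("side",p)-[290,135]+.5)*4-.5)
for th in(0,.035,.07,.12):
    c,s=np.cos(th),np.sin(th); g=lambda h:w(.147-.165*c+h*s,-.085,.067+.165*s+h*c)
    t=lambda x,y,h:w(.147-x*c+h*s,y,.067+x*s+h*c)
    print(th,"low",crop(g(0)),"high",crop(g(.05)),"tabR front",crop(t(.179,-.025,.051)),"tabL front",crop(t(.179,.025,.051)))
print("deck front right corner",crop(w(-.045,-.115,.066)),"disp",crop(w(-.083,-.0507,.074)))
E
```

```text
dl [0.5059 0.0561 0.074 ]
dr [ 0.5199 -0.0763  0.074 ]
hr [ 0.7511 -0.0758  0.067 ]
0 low [281. 484.] high [286. 397.] tabR front [171. 348.] tabL front [102. 303.]
0.035 low [282. 475.] high [289. 385.] tabR front [174. 336.] tabL front [105. 291.]
0.07 low [283. 465.] high [293. 373.] tabR front [178. 323.] tabL front [108. 278.]
0.12 low [285. 450.] high [299. 355.] tabR front [183. 304.] tabL front [113. 261.]
deck front right corner [286. 547.] disp [124. 497.]
```

The tab and corner pixels match 0 rad, so the cover is essentially shut. I'll keep going gently to feel the stop.

Call:
step_arm --commands '[0,0,0,-0.001,0,0,0,0,0,0,-0.001,0,0,0,0,0,0,-0.002,0,0,0,0,0,0,-0.002,0,0,0,0,0,0,-0.003,0,0,0,0,0,0,-0.003,0,0,0,0,0,0,-0.003,0,0,0,0,0,0,-0.003,0,0,0,0,0,0,-0.003,0,0,0,0,0,0,-0.003,0,0,0]'

```text
clock: 24.25
position: [0.5849, -0.0185, 0.0829]
ee_rot: [0.999, 0.053, 0.0, 0.0]
ft_force: [-4.6, -0.8, 9.2]
grip_width: 0.004
grasp_force: 4.6
```

The cover meets its firm stop with the TCP at z ≈ 0.083, so the tip is 34.5 mm short of the nominal TCP. Next is the wide key, leaning 10° to sit square to the panel.

Call:
step_arm --commands '[0,0,0,0.03,0,0,0,0,0,0,0.07,0,0,0,0,-0.01,-0.003,0.1,0,0,0,0,-0.04,-0.013,0.1,0.001,-0.014,0,0,-0.07,-0.023,0.1,0.003,-0.028,0,0,-0.1,-0.033,0.1,0.004,-0.042,0,0,-0.13,-0.043,0.1,0.006,-0.055,0,0,-0.155,-0.052,0.07,0.006,-0.055,0,0,-0.17,-0.057,0.03,0.006,-0.055,0,0,-0.17,-0.057,-0.01,0.006,-0.055,0]'

```text
clock: 25.5
position: [0.4823, -0.0534, 0.0762]
ee_rot: [0.995, 0.052, 0.087, -0.004]
ft_force: [0.3, -0.7, -1.8]
grip_width: -0.002
grasp_force: 0.0
```

Call:
step_arm --commands '[0,0,0,-0.015,0,0,0,0,0,0,-0.03,0,0,0,0,0,0,-0.045,0,0,0,0,0,0,-0.06,0,0,0,0,0,0,-0.072,0,0,0,0,0,0,-0.082,0,0,0,0,0,0,-0.088,0,0,0,0,0,0,-0.091,0,0,0,0,0,0,-0.091,0,0,0,0,0,0,-0.091,0,0,0]'

```text
clock: 26.75
position: [0.483, -0.0527, 0.0217]
ee_rot: [0.995, 0.053, 0.087, -0.005]
ft_force: [0.2, -0.1, 0.3]
grip_width: 0.004
grasp_force: 0.0
```

Call:
step_arm --commands '[0,0,0,-0.001,0,0,0,0,0,0,-0.002,0,0,0,0,0,0,-0.003,0,0,0,0,0,0,-0.004,0,0,0,0,0,0,-0.005,0,0,0,0,0,0,-0.006,0,0,0,0,0,0,-0.006,0,0,0,0,0,0,-0.006,0,0,0,0,0,0,-0.006,0,0,0,0,0,0,-0.006,0,0,0]'

```text
clock: 28.0
position: [0.4828, -0.0526, 0.0179]
ee_rot: [0.995, 0.053, 0.087, -0.005]
ft_force: [-0.0, 0.8, -0.4]
grip_width: 0.002
grasp_force: 0.0
```

Call:
step_arm --commands '[0,0,0,-0.001,0,0,0,0,0,0,-0.002,0,0,0,0,0,0,-0.003,0,0,0,0,0,0,-0.004,0,0,0,0,0,0,-0.005,0,0,0,0,0,0,-0.006,0,0,0,0,0,0,-0.006,0,0,0,0,0,0,-0.006,0,0,0,0,0,0,-0.006,0,0,0,0,0,0,-0.006,0,0,0]'

```text
clock: 29.25
position: [0.4828, -0.0526, 0.0144]
ee_rot: [0.995, 0.053, 0.087, -0.005]
ft_force: [0.1, 0.5, 0.4]
grip_width: -0.004
grasp_force: 0.0
```

Call:
step_arm --commands '[0,0,0,-0.001,0,0,0,0,0,0,-0.002,0,0,0,0,0,0,-0.003,0,0,0,0,0,0,-0.004,0,0,0,0,0,0,-0.004,0,0,0,0,0,0,-0.004,0,0,0,0,0,0,-0.004,0,0,0,0,0,0,-0.004,0,0,0,0,0,0,-0.004,0,0,0,0,0,0,-0.004,0,0,0]'

```text
clock: 30.5
position: [0.4828, -0.0527, 0.0119]
ee_rot: [0.995, 0.053, 0.087, -0.005]
ft_force: [1.5, 0.4, 1.1]
grip_width: 0.003
grasp_force: 0.5
```

Call:
step_arm --commands '[0,0,0,-0.001,0,0,0,0,0,0,-0.002,0,0,0,0,0,0,-0.003,0,0,0,0,0,0,-0.004,0,0,0,0,0,0,-0.005,0,0,0,0,0,0,-0.005,0,0,0,0,0,0,-0.005,0,0,0,0,0,0,-0.005,0,0,0,0,0,0,-0.005,0,0,0,0,0,0,-0.005,0,0,0]'

```text
clock: 31.75
position: [0.4829, -0.0527, 0.009]
ee_rot: [0.995, 0.053, 0.087, -0.005]
ft_force: [1.2, -0.3, 2.0]
grip_width: 0.001
grasp_force: 1.1
```

Call:
step_arm --commands '[0,0,0,-0.001,0,0,0,0,0,0,-0.001,0,0,0,0,0,0,-0.002,0,0,0,0,0,0,-0.002,0,0,0,0,0,0,-0.002,0,0,0,0,0,0,-0.002,0,0,0,0,0,0,-0.002,0,0,0,0,0,0,-0.002,0,0,0,0,0,0,-0.002,0,0,0,0,0,0,-0.002,0,0,0]'

```text
clock: 33.0
position: [0.4829, -0.0527, 0.0081]
ee_rot: [0.995, 0.053, 0.087, -0.005]
ft_force: [-2.1, -0.1, 9.8]
grip_width: 0.001
grasp_force: 5.0
```

The wide key bottomed out. Lift, cross high over the square key, and come down above the round key.

Call:
step_arm --commands '[0,0,0,0.02,0,0,0,0,0,0,0.06,0,0,0,0,0,0,0.087,0,0,0,0,-0.004,0.035,0.087,0,0,0,0,-0.009,0.085,0.087,0,0,0,0,-0.013,0.13,0.087,0,0,0,0,-0.018,0.16,0.087,0,0,0,0,-0.018,0.174,0.075,0,0,0,0,-0.018,0.174,0.055,0,0,0,0,-0.018,0.174,0.04,0,0,0]'

```text
clock: 34.25
position: [0.4716, 0.0511, 0.0308]
ee_rot: [0.995, 0.052, 0.086, -0.005]
ft_force: [0.6, -0.8, 0.2]
grip_width: -0.0
grasp_force: 0.0
```

Call:
step_arm --commands '[0,0,0,-0.008,0,0,0,0,0,0,-0.014,0,0,0,0,0,0,-0.018,0,0,0,0,0,0,-0.022,0,0,0,0,0,0,-0.024,0,0,0,0,0,0,-0.026,0,0,0,0,0,0,-0.026,0,0,0,0,0,0,-0.026,0,0,0,0,0,0,-0.026,0,0,0,0,0,0,-0.026,0,0,0]'

```text
clock: 35.5
position: [0.4721, 0.0517, 0.0162]
ee_rot: [0.995, 0.053, 0.087, -0.005]
ft_force: [0.4, 1.0, 0.7]
grip_width: 0.0
grasp_force: 0.0
```

Call:
step_arm --commands '[0,0,0,-0.001,0,0,0,0,0,0,-0.002,0,0,0,0,0,0,-0.003,0,0,0,0,0,0,-0.005,0,0,0,0,0,0,-0.007,0,0,0,0,0,0,-0.009,0,0,0,0,0,0,-0.01,0,0,0,0,0,0,-0.01,0,0,0,0,0,0,-0.01,0,0,0,0,0,0,-0.01,0,0,0]'

```text
clock: 36.75
position: [0.4721, 0.0518, 0.0102]
ee_rot: [0.995, 0.053, 0.087, -0.005]
ft_force: [0.7, 0.6, 2.2]
grip_width: -0.0
grasp_force: 0.9
```

Call:
step_arm --commands '[0,0,0,-0.001,0,0,0,0,0,0,-0.001,0,0,0,0,0,0,-0.002,0,0,0,0,0,0,-0.002,0,0,0,0,0,0,-0.002,0,0,0,0,0,0,-0.002,0,0,0,0,0,0,-0.002,0,0,0,0,0,0,-0.002,0,0,0,0,0,0,-0.002,0,0,0,0,0,0,-0.002,0,0,0]'

```text
clock: 38.0
position: [0.472, 0.0518, 0.0089]
ee_rot: [0.995, 0.053, 0.087, -0.005]
ft_force: [1.6, -0.1, 2.7]
grip_width: 0.0
grasp_force: 1.1
```

Call:
step_arm --commands '[0,0,0,-0.001,0,0,0,0,0,0,-0.001,0,0,0,0,0,0,-0.002,0,0,0,0,0,0,-0.002,0,0,0,0,0,0,-0.002,0,0,0,0,0,0,-0.002,0,0,0,0,0,0,-0.002,0,0,0,0,0,0,-0.002,0,0,0,0,0,0,-0.002,0,0,0,0,0,0,-0.002,0,0,0]'

```text
clock: 39.25
position: [0.4721, 0.0517, 0.0081]
ee_rot: [0.995, 0.053, 0.087, -0.005]
ft_force: [-3.4, -0.3, 11.9]
grip_width: 0.003
grasp_force: 6.1
```

Call:
step_arm --commands '[0,0,0,0.02,0,0,0,0,0,0,0.05,0,0,0,0,0,0,0.1,0,0,0,0,0,0,0.15,0,0,0,0,0,0,0.2,0,0,0,0,0,0,0.23,0,0,0,0,0,0,0.25,0,0,0,0,0,0,0.25,0,0,0,0,0,0,0.25,0,0,0,0,0,0,0.25,0,0,0]'

```text
clock: 40.5
position: [0.4715, 0.0518, 0.1569]
ee_rot: [0.995, 0.053, 0.086, -0.005]
ft_force: [0.4, -0.1, -0.5]
grip_width: 0.001
grasp_force: 0.0
```

```bash
python3 -c "
from workcell import *
print(hand_in())"
```

```text
the job is handed in; nothing more can be done
None
```

The job is handed in at about 40 s: rocker switched on, cover shut onto its stop, then the wide zero key and the round units key each pressed to the bottom, with the square key and loose goods not approached and the highest force I read at 13 N; I took no picture after the last keys, so the final state rests on the force readings and the earlier pictures.

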